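# Park the grooved roller at the top of the sloped gutter

## Task

A metal rack has two sloped gutters side by side, each with a steel roller lying at its low end. With the fingertips, push the roller that has a groove round its middle up its gutter and over the small cross bar near the top, against the end stop, so that it stays there and does not roll back when you take your hand away. Never lift either roller; leave the plain roller at the low end, do not disturb the things around, and finish clear of everything.

Things in the scene. Friction and masses are not known exactly. Their poses are not given: they have to be found in the camera images.
- gutter: Rigid sloped metal double gutter on a stand. x runs uphill along it (7 degrees), y across (left, looking uphill), z square to the running surface. Origin on that surface, midway along and midway between the gutters, 40 mm above the bench. Gutter centre lines y = +35 and -35 mm, each 38 mm wide; side walls 4 mm thick, 8 mm high. Board 140 mm wide, ends at x = +-116 mm.
- end_stop (a point): Foot of the end stop's face, on the running surface between the gutters (x = +105, y = 0 mm in the gutter's frame). The stop is a plate across both gutters, 27 mm high and 9 mm thick.
- cross_bar (a point): Crest of the round cross bars, midway between the gutters (x = +71, y = 0 mm in the gutter's frame). Each gutter has a fixed bar standing 3 mm proud of its running surface. A roller pushed over it sits between bar and stop, centre at x = +83 to +85 mm, and stays; lower down it rolls back.
- foot_lip (a point): Top of the foot lip's uphill face, between the gutters (x = -105, y = 0 mm in the gutter's frame). The lip is a bar across both gutters' low end, 6 mm high, 5 mm thick; the rollers rest against it.
- grooved_roller: The roller to push: bare steel, 40 mm diameter, 34 mm long, about 0.11 kg, with a V-groove 12 mm wide and 6 mm deep round its middle. Origin at its centre, 20 mm above the running surface; its y is its axle, which lies across the gutter. Starts against the foot lip, centre at x = -91 mm in the gutter's frame, in either gutter; rolls and slides easily when pushed.
- plain_roller: The other roller, bare steel, same size and weight but with a smooth plain cylinder face; origin at its centre. It rests at the foot of the other gutter and stays there.
- driver: yellow screwdriver lying by the rack's right side (looking uphill), 174 mm long, 24 mm high; origin at the centre of its underside. Leave it alone.
- brush: slim black brush lying by the rack's left side, 146 mm long, 8 mm high; origin at the centre of its underside. Leave it alone.
- tape: roll of tape lying flat, 46 mm across, 19 mm high, beyond the low end of the rack; origin at the centre of its underside. Leave it alone.
- jar: small white jar with a lid, 37 mm across, 30 mm high, beyond the high end of the rack; origin at the centre of its underside. Leave it alone.
- tin: round beige tin, 56 mm across, 20 mm high, on the left of the bench; origin at the centre of its underside. Leave it alone.
- cutter: side cutters with blue grips, 134 mm long, 12 mm high, near the bench's front edge; origin at the centre of its underside. Leave it alone.
- capacitor: dark blue can capacitor, 30 mm across, 48 mm high, standing at the back left of the bench; origin at the centre of its underside. Leave it alone.

How it is judged (in metres and radians):
On the way:
1. the grooved roller has been pushed up past the middle of its gutter, still lying in it (x of grooved_roller in the frame of gutter above 0 m and z of grooved_roller in the frame of gutter below 0.026 m and (y of grooved_roller in the frame of gutter between -0.042 and -0.028 m or y of grooved_roller in the frame of gutter between 0.028 and 0.042 m)).
At the end, for the whole second after the job is handed in: The grooved roller lies still in its gutter between the cross bar and the end stop (centre at x = 79 to 88.5 mm, lying on the running surface, axle across the gutter within 0.15 rad); the plain roller lies still at the foot of its gutter (x of grooved_roller in the frame of gutter between 0.079 and 0.0885 m and z of grooved_roller in the frame of gutter between 0.016 and 0.0235 m and (y of grooved_roller in the frame of gutter between -0.042 and -0.028 m or y of grooved_roller in the frame of gutter between 0.028 and 0.042 m) and linear speed of each of grooved_roller, plain_roller below 0.01 m/s and angle between the y axis of grooved_roller and the y axis of gutter, either way round below 0.15 rad and x of plain_roller in the frame of gutter between -0.1 and -0.08 m and z of plain_roller in the frame of gutter between 0.016 and 0.024 m); the robot touches nothing.
It fails at once if a roller is lifted off its gutter (centre more than 32 mm above the running surface) (z of any of grooved_roller, plain_roller in the frame of gutter above 0.032 m).
It fails at once if the plain roller is moved more than 15 mm up its gutter (x of plain_roller in the frame of gutter above -0.075 m).
It fails at once if one of the things around the rack (driver, brush, tape, jar, tin, cutters, capacitor) is moved more than 20 mm (distance of any of driver, brush, tape, jar, tin, cutter, capacitor from where it was at the start of the episode above 0.02 m).
It also fails if it takes over 40 s, if anything falls off the work surface, if the arm or the gripper's body presses on something with over 40 N, if the wrist force passes 120 N, or if a joint passes its speed limit or range.

## Robot

A 7-joint arm with a two-finger parallel gripper is mounted at the origin on a cart in front of the work surface, level with it; the furniture and walls round the work are solid. World frame = base frame: x ahead of the robot, y to its left, z up, the work surface at z = 0. Lengths are in mm, angles in rad, forces in N, time in s.
With the tool pointing down it reaches from about 400 to 900 mm from the base axis. Payload 5.5 kg.
Tool frame: the origin (TCP) lies on the centre line of the jaws, within the pads' length; the fingertips stand 14 mm ahead of it and the grasp point (between the pads) lies 5 mm behind it; z points along the fingers, y is the line along which they close (so a half turn about z gives the same grasp; the last joint's range is limited). The gripper opens to 85 mm and grips with 20 to 120 N. Pads are 22 mm wide; open, the fingers measure 114 mm over their backs; the gripper's body (76 mm by 85 mm) begins 54 mm behind the grasp point. The pads swing forward as they close: fully open they stand 13 mm farther back than shut.
Start: joints at [-1.001, 0.501, -0.427, 1.55, 0.221, 1.138, -0.21], TCP at [196.269, 619.66, 245.31] pointing down, gripper open.
Joint ranges: [-2.88, 2.88], [-0.31, 2.03], [-1.54, 1.56], [0.2, 2.42], [-1.41, 4.55], [0.19, 2.02], [-2.57, 2.57]. Speed limits (rad/s): [2.57, 2.57, 3.14, 3.14, 3.14, 3.14, 3.14].

## Interface

Orientations are given as [roll, pitch, yaw] about the fixed x, y, z axes, in that order (R = Rz(yaw) Ry(pitch) Rx(roll)).
In Python, from bench import manip gives the robot as it stands.
- The arm moves only by the tool play_rows, never from a script. Its argument "moves" is a list of rows, each an object with "fingers": the opening, from -1 (shut) to 1 (fully open); "dp": the shift along the tool's x, y, z scaled (see below), a list of three; "twist": the turn about the tool's z scaled (see below). A call has 1 to 10 rows; each row is the pose to reach, as a shift and turn from the pose commanded when the call began, along the tool's axes at that moment; what a row does not reach only later rows make up. The controller multiplies each number of a shift by 30 cm and each number of a turn by 120 degrees. A row lasts 1/8 s, in which the tool goes at most 62.5 mm and 10.7 degrees, less where a joint would pass 70% of its speed; a pose out of reach is approached as far as the arm can. A call with a number of a shift or a turn outside -1 to 1 is refused whole. A call with a gripper value outside its range is refused whole. The fingers move at their own pace and stop on an object; "squeeze" is the grip in N (left out, the last holds). Time passes only in rows, so rows that repeat a pose let the fingers close. It gives the time, the measured TCP pose, the force, the opening and the grip force at its end, in the units of the state.
- manip.observe(): the state, without advancing time (a new reading comes with each control period).
- manip.get_image(name): name is "scene" or "top" or "wrist"; returns (picture, depth): 400x640x3 uint8, red, green, blue; 400x640 float32, mm along the optical axis (not along the pixel's ray), 0 where there is no reading.
- manip.camera_model(name): a dict with "intrinsics" (3x3 intrinsics, pixels), "T" (4x4, takes a point from camera to world coordinates). Camera axes: x right, y up, looking along -z (the intrinsics and any distortion apply to the point x, -y, -z); pixel columns grow to the right and rows downward; lengths in mm; the calibration is good to about 2 mm. A picture is of the moment at which its call begins: read the wrist's pose just before it. camera_model takes no time and is no camera call; for the wrist camera it gives the pose at the moment of the call.
- manip.sign_off(): hands the job in; it is judged then, once.
The state is a dict: "t": time; "joint_positions": joint angles; "dq": joint speeds; "effort": joint torques, N m; "ee_pos": TCP position; "ee_rot": TCP orientation; "force": force on the tool from outside, world axes, zero at the start; "ft_torque": the same for the moment, N m; "grip_width": finger opening in mm; "finger_force": force on a finger pad.
Only numpy, scipy, OpenCV 4.12 (cv2) and the standard library are available. Lean on these libraries where they do the work, as an engineer would, in place of code of your own. Each camera call takes 0.05 s, during which the arm holds its last target. There are 200 camera calls.

## Working session

There is one attempt and no reset: what is moved stays moved. The work goes in short steps, Python scripts to look and compute and a tool call to move; the robot and the scene stay as the last step left them, time stands still between calls to the robot, and variables do not carry over. Pictures are saved under pics/ and viewed, at most 10 in all, crops included, and the job is handed in when it is done.

Besides the shell and the picture viewer there is one more tool, called after "Emit:" in YAML: its name, and indented under it one key for each argument. play_rows: Moves the arm, as the interface text tells. Its arguments: {"type":"object","properties":{"moves":{"type":"array","items":{"type":"object","properties":{"fingers":{"type":"number"},"dp":{"type":"array","items":{"type":"number"}},"twist":{"type":"number"}}}},"squeeze":{"type":"number"}},"required":["moves"]}

```bash
mkdir -p pics; python3 - <<'E'
from bench import manip
import cv2,numpy as np,pickle
o=manip.observe();print(o)
for n in("top","scene"):
    p,d=manip.get_image(n);m=manip.camera_model(n)
    cv2.imwrite(f"pics/{n}0.png",p[:,:,::-1]);pickle.dump((p,d,m),open(f"{n}0.pkl","wb"))
    print(n,m)
E
```

```text
{'t': 0.0, 'joint_positions': array([-1.0007749 ,  0.50186308, -0.42675474,  1.55147042,  0.22082892,
        1.13834967, -0.2102932 ]), 'dq': array([ 0.00061144,  0.00122694, -0.0004413 ,  0.00091877, -0.00175147,
       -0.00056532, -0.00054882]), 'effort': array([ 7.34320583e-04, -5.69529033e+01, -5.81576094e+00, -2.80940205e+01,
        1.06352818e-02,  1.21527337e-02, -5.38740551e-06]), 'ee_pos': array([196.18554551, 618.95806091, 244.23809527]), 'ee_rot': array([-3.13956325e+00, -1.48219678e-05,  2.83481711e+00]), 'force': array([-0.35119132, -0.24659421, -0.47150518]), 'ft_torque': array([ 0.00331382, -0.00019587,  0.02511178]), 'finger_force': 0.0, 'grip_width': 85.27673824920703}
top {'intrinsics': array([[454.79452875,   0.        , 317.95093624],
       [  0.        , 454.79452875, 196.89208165],
       [  0.        ,   0.        ,   1.        ]]), 'T': array([[ 2.43216439e-02,  9.91847388e-01, -1.25088831e-01,
         3.92198083e+02],
       [-9.99659349e-01,  2.29443715e-02, -1.24395099e-02,
         1.98661498e+01],
       [-9.46801076e-03,  1.25348769e-01,  9.92067560e-01,
         1.17364940e+03],
       [ 0.00000000e+00,  0.00000000e+00,  0.00000000e+00,
         1.00000000e+00]])}
scene {'intrinsics': array([[515.66797055,   0.        , 316.54193031],
       [  0.        , 515.66797055, 193.38378597],
       [  0.        ,   0.        ,   1.        ]]), 'T': array([[ 5.73952252e-01,  4.76636359e-01, -6.65880315e-01,
        -3.28297137e+02],
       [-8.18548532e-01,  3.10493726e-01, -4.83292817e-01,
        -6.44772194e+02],
       [-2.36032687e-02,  8.22442355e-01,  5.68358565e-01,
         8.27635879e+02],
       [ 0.00000000e+00,  0.00000000e+00,  0.00000000e+00,
         1.00000000e+00]])}
```

View pics/top0.png

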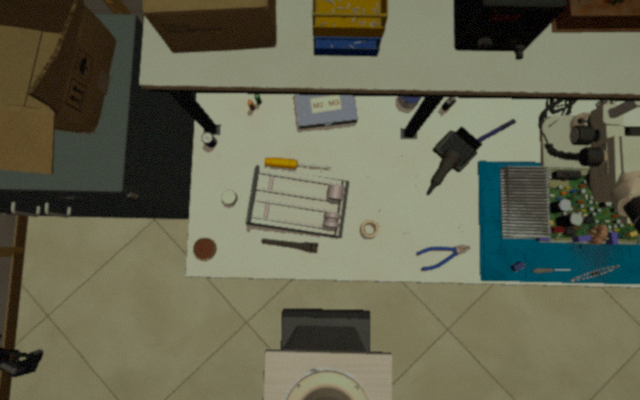

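View pics/scene0.png

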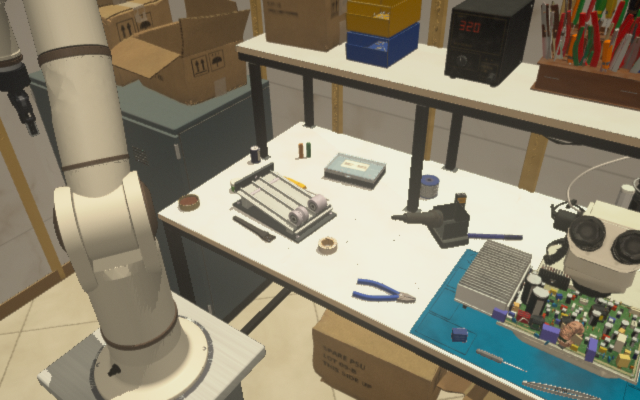

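Top view: the rack is at about (298,202), with its high end to the left beside the jar (229,198) and its low end at the right by the tape (369,229). The rollers are at about (334,190) and (331,215). Next I'll zoom in and measure.

```bash
cat > h.py <<'E'
import numpy as np,pickle
def load(n): return pickle.load(open(n,"rb"))
def world(d,m):
    K=m["intrinsics"];T=m["T"];v,u=np.indices(d.shape)
    X=np.stack([(u-K[0,2])/K[0,0]*d,-(v-K[1,2])/K[1,1]*d,-d],-1)
    return X@T[:3,:3].T+T[:3,3]
def pix(P,m):
    T=m["T"];c=(np.atleast_2d(P)-T[:3,3])@T[:3,:3];K=m["intrinsics"]
    return np.stack([K[0,0]*c[:,0]/-c[:,2]+K[0,2],K[1,1]*-c[:,1]/-c[:,2]+K[1,2]],-1)
E
python3 - <<'E'
from h import *
import cv2
p,d,m=load("top0.pkl")
a=cv2.resize(p[150:260,220:390],None,fx=4.5,fy=4.5,interpolation=cv2.INTER_CUBIC)[:,:,::-1]
p2,d2,m2=load("scene0.pkl")
b=cv2.resize(p2[140:260,170:350],None,fx=4.4,fy=4.4,interpolation=cv2.INTER_CUBIC)[:,:,::-1]
cv2.imwrite("pics/ca.png",a);cv2.imwrite("pics/cb.png",b)
W=world(d,m)
for n,(u,v) in dict(jar=(229,198),tape=(369,222),driver=(281,162),brush=(300,246),shelf=(300,85),shelf2=(200,85),r1=(336,190),r2=(331,215)).items(): print(n,W[v,u].round(0))
s=W[150:260,220:390].reshape(-1,3);z=s[:,2]
print(np.percentile(z,[5,25,50,75,95,99]))
q=s[(z>30)&(z<110)].astype(np.float32)
print(cv2.minAreaRect(q[:,:2]),len(q))
E
```

```text
jar [528. 260.  30.]
tape [476. -96.  22.]
driver [625. 131.  25.]
brush [412.  77.   9.]
shelf [707.  69. 351.]
shelf2 [702. 257. 354.]
r1 [550. -10.  68.]
r2 [488.   1.  67.]
[-2.66992072 -0.11074295  2.27467625 32.50690544 55.01155642 80.34822673]Traceback (most recent call last):
  File "<stdin>", line 13, in <module>
cv2.error: OpenCV(4.12.0) /io/opencv/modules/imgproc/src/convhull.cpp:143: error: (-215:Assertion failed) total >= 0 && (depth == CV_32F || depth == CV_32S) in function 'convexHull'
```

View pics/ca.png

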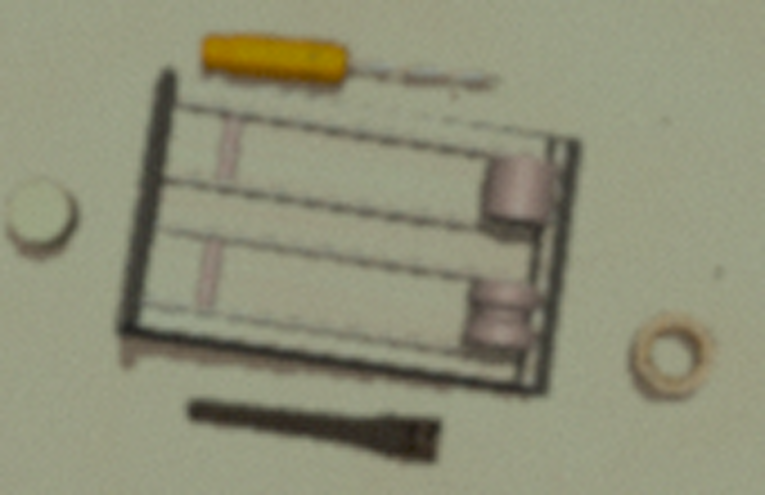

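View pics/cb.png

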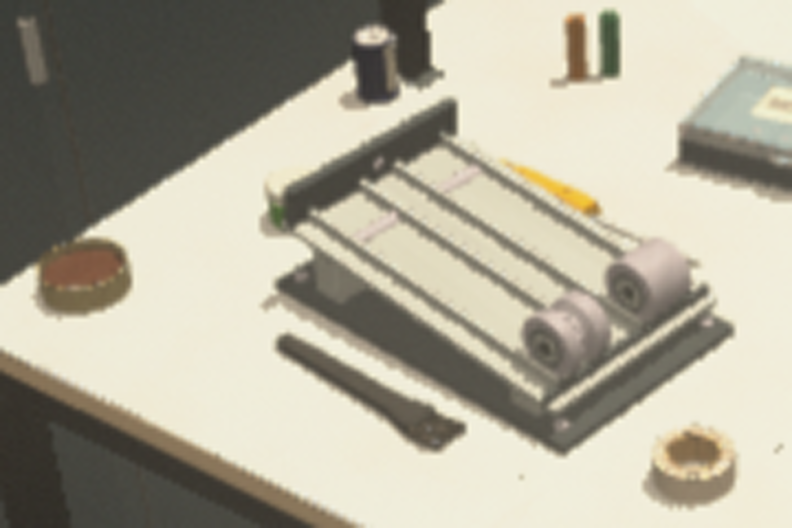

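The crops show the grooved roller is the one nearer the robot, in the left gutter (top crop ≈(502,312)). The cross bars are at (209,275) and (230,148) in that crop. Now I'll fit the rack pose.

```bash
cat > fit.py <<'E'
from h import *
from scipy.optimize import least_squares
from scipy.spatial.transform import Rotation as R
p,d,m=load("top0.pkl");p2,d2,m2=load("scene0.pkl")
A=[((71,-35,3),(230,148)),((71,35,3),(209,275)),((71,-54,0),(235,117)),((71,-16,0),(228,178)),((71,16,0),(214,238)),((71,54,0),(204,308)),((-91,35,40),(500,315)),((-91,-35,40),(520,188)),((114,70,27),(122,330)),((114,-70,27),(167,72))]
B=[((71,35,3),(378,228)),((71,-35,3),(462,180)),((-91,52,20),(544,345)),((-91,-18,20),(629,290)),((105,70,27),(292,192)),((105,-70,27),(455,102))]
def Rg(yaw): return (R.from_euler("z",yaw)*R.from_euler("y",-np.radians(7))).as_matrix()
def G(P,x): return np.atleast_2d(P)@Rg(x[3]).T+x[:3]
def f(x,w=1):
    a=pix(G([q[0] for q in A],x),m)-(np.array([q[1] for q in A])/4.5+[220,150]-.4)
    b=pix(G([q[0] for q in B],x),m2)-(np.array([q[1] for q in B])/4.4+[170,140]-.4)
    return np.concatenate([a.ravel(),b.ravel(),[(x[2]-40)/1]])
s=least_squares(f,[520,80,40,1.45],loss="soft_l1")
if __name__=="__main__":
    print(s.x,f(s.x).round(1))
    W=world(d,m).reshape(-1,3);Q=(W-s.x[:3])@Rg(s.x[3])
    # residual height of running surface, stop
    for y0 in(35,-35):
        k=(abs(Q[:,1]-y0)<13)&(abs(Q[:,0])<60);print("surf",y0,np.median(Q[k,2]),k.sum())
        k=(abs(Q[:,1]-y0)<14)&(Q[:,0]<-60)&(Q[:,0]>-115)&(Q[:,2]>30)&(Q[:,2]<45);print("roller",Q[k].mean(0),Q[k].max(0))
    k=(abs(Q[:,1])<60)&(Q[:,2]>18)&(Q[:,2]<30)&(Q[:,0]>90)&(Q[:,0]<130);print("stop",Q[k].mean(0))
    k=(Q[:,2]>-6)&(Q[:,2]<12)&(abs(Q[:,0])<60)&(abs(Q[:,1])<85);print("y range",np.percentile(Q[k,1],[1,99]))
    W=world(d2,m2).reshape(-1,3);Q=(W-s.x[:3])@Rg(s.x[3])
    for y0 in(35,-35):
        k=(abs(Q[:,1]-y0)<13)&(abs(Q[:,0])<55);print("surf2",y0,np.median(Q[k,2]),k.sum())
    for P in[(-91,35,20),(-40,35,20),(85,35,20),(105,35,27),(-116,0,0),(116,0,0)]: print(P,G(P,s.x).round(1))
    print(s.x[:3],"uphill",Rg(s.x[3])[:,0])
E
python3 fit.py
```

```text
[523.65055363  87.27216179  40.25622337   1.44941398] [ 0.1  0.1  0.3 -0.5  0.2 -0.2 -0.7  1.   0.4  0.3  0.2 -0.2  1.8 -0.3
  1.4 -0.3 -0.4 -1.9 -1.  -1.1 -1.5 -0.2 -1.8 -0.3  0.1  1.  -0.3  0.8
 -0.7  0.7  0.4 -0.   0.3]
surf 35 0.04314648691522178 493
roller [-87.75498754  35.01823896  36.43958627] [-70.35983893  48.91259661  41.93522731]
surf -35 -0.03503006311038073 486
roller [-87.88025113 -34.81134554  37.01616259] [-70.90800311 -21.001403    43.82599183]
stop [111.13810135   0.66256166  26.37702574]
y range [-69.70195746  67.55036551]
surf2 35 -2.549452243210446 458
surf2 -35 -2.3204856267102465 395
(-91, 35, 20) [[477.7  -0.6  49. ]]
(-40, 35, 20) [[483.8  49.7  55.2]]
(85, 35, 20) [[498.8 172.8  70.5]]
(105, 35, 27) [[501.1 191.7  79.9]]
(-116, 0, 0) [[509.7 -27.   26.1]]
(116, 0, 0) [[537.6 201.6  54.4]]
[523.65055363  87.27216179  40.25622337] uphill [0.12018195 0.9852432  0.12186934]
```

```bash
cat > go.py <<'E'
import sys
from h import *
from scipy.spatial.transform import Rotation as R
def go(tgts,yaw=1.4494):
    from bench import manip
    o=manip.observe();M=R.from_euler("xyz",o["ee_rot"]).as_matrix()
    print("at",o["ee_pos"].round(1),o["ee_rot"].round(3),o["force"].round(1),o["t"],o["grip_width"])
    tw=-(yaw-o["ee_rot"][2]); print("twist",round(np.degrees(tw)/120,4))
    for t in np.atleast_2d(tgts): print(t,((t-o["ee_pos"])@M/300).round(4))
E
python3 -c "
from go import *
go([[420,380,240],[472,-45,200]])"
```

```text
at [196.2 619.1 244.3] [-3.14  -0.     2.835] [0.5 0.2 0.5] 0.1 85.50044254582996
twist 0.6615
[420 380 240] [-0.9519 -0.5343  0.0154]
[472 -45 200] [-1.5449 -1.8323  0.151 ]
```

Emit:
play_rows:
  moves:
    - {"dp": [-0.19,-0.107,0],"twist": 0.08,"fingers": -1}
    - {"dp": [-0.38,-0.214,0],"twist": 0.16,"fingers": -1}
    - {"dp": [-0.57,-0.32,0],"twist": 0.24,"fingers": -1}
    - {"dp": [-0.76,-0.43,0],"twist": 0.32,"fingers": -1}
    - {"dp": [-0.95,-0.534,0.015],"twist": 0.4,"fingers": -1}
    - {"dp": [-0.95,-0.534,0.015],"twist": 0.48,"fingers": -1}
    - {"dp": [-0.95,-0.534,0.015],"twist": 0.56,"fingers": -1}
    - {"dp": [-0.95,-0.534,0.015],"twist": 0.64,"fingers": -1}
    - {"dp": [-0.95,-0.534,0.015],"twist": 0.6615,"fingers": -1}
    - {"dp": [-0.95,-0.534,0.015],"twist": 0.6615,"fingers": -1}

```text
t: 1.35
ee_pos: [419.3, 380.7, 240.4]
ee_rot: [-3.141, 0.001, 1.45]
force: [0.4, -0.1, 0.4]
grip_width: -0.5
finger_force: 0.0
```

```bash
python3 -c "
from go import *
go([[450,160,220],[472,-45,200]])"
```

```text
at [419.3 380.7 240.4] [-3.141e+00  1.000e-03  1.450e+00] [ 0.4 -0.1  0.4] 1.35 -0.4767406832715528
twist 0.0003
[450 160 220] [-0.7179  0.1902  0.0684]
[472 -45 200] [-1.3874  0.3454  0.1354]
```

Emit:
play_rows:
  moves:
    - {"dp": [-0.18,0.045,0]}
    - {"dp": [-0.36,0.09,0]}
    - {"dp": [-0.54,0.13,0]}
    - {"dp": [-0.72,0.18,0]}
    - {"dp": [-0.9,0.22,0.05]}
    - {"dp": [-1.0,0.25,0.08]}
    - {"dp": [-1.0,0.25,0.08]}

```text
$.moves[0]: bad value
```

```bash
python3 -c "
from go import *
go([[470,-60,150],[470,-60,53],[472.2,-45.3,53]])"
```

```text
at [419.3 380.7 240.4] [-3.141e+00  1.000e-03  1.450e+00] [ 0.4 -0.1  0.4] 1.35 -0.4767406832715528
twist 0.0003
[470. -60. 150.] [-1.4377  0.3449  0.3021]
[470. -60.  53.] [-1.4375  0.3451  0.6254]
[472.2 -45.3  53. ] [-1.388   0.3464  0.6254]
```

Emit:
play_rows:
  moves:
    - {"dp": [-0.18,0.045,0],"twist": 0,"fingers": -1}
    - {"dp": [-0.36,0.09,0],"twist": 0,"fingers": -1}
    - {"dp": [-0.54,0.13,0],"twist": 0,"fingers": -1}
    - {"dp": [-0.72,0.18,0],"twist": 0,"fingers": -1}
    - {"dp": [-0.9,0.22,0.05],"twist": 0,"fingers": -1}
    - {"dp": [-1.0,0.25,0.08],"twist": 0,"fingers": -1}
    - {"dp": [-1.0,0.25,0.08],"twist": 0,"fingers": -1}

```text
t: 2.22
ee_pos: [457.3, 71.0, 216.1]
ee_rot: [-3.14, 0.001, 1.445]
force: [-0.2, 1.6, 0.2]
grip_width: 0.4
finger_force: 0.0
```

```bash
python3 -c "
from go import *
go([[470,-60,150],[470,-60,53],[472.2,-45.3,53]])"
```

```text
at [457.3  71.  216.1] [-3.140e+00  1.000e-03  1.445e+00] [-0.2  1.6  0.2] 2.225 0.40579532503994986
twist -0.0021
[470. -60. 150.] [-0.4275  0.0969  0.2209]
[470. -60.  53.] [-0.4271  0.0973  0.5442]
[472.2 -45.3  53. ] [-0.3776  0.0984  0.5441]
```

Emit:
play_rows:
  moves:
    - {"dp": [-0.15,0.035,0],"twist": 0,"fingers": -1}
    - {"dp": [-0.3,0.07,0.06],"twist": 0,"fingers": -1}
    - {"dp": [-0.427,0.097,0.15],"twist": 0,"fingers": -1}
    - {"dp": [-0.427,0.097,0.25],"twist": 0,"fingers": -1}
    - {"dp": [-0.427,0.097,0.38],"twist": 0,"fingers": -1}
    - {"dp": [-0.427,0.097,0.48],"twist": 0,"fingers": -1}
    - {"dp": [-0.427,0.097,0.544],"twist": 0,"fingers": -1}
    - {"dp": [-0.427,0.097,0.544],"twist": 0,"fingers": -1}
    - {"dp": [-0.427,0.097,0.544],"twist": 0,"fingers": -1}

```text
t: 3.35
ee_pos: [471.9, -55.9, 54.2]
ee_rot: [3.141, -0.001, 1.451]
force: [0.5, 0.1, -0.4]
grip_width: -0.1
finger_force: 0.0
```

```bash
python3 - <<'E'
from go import *
from fit import G,s
from bench import manip
import cv2
p,d=manip.get_image("wrist");m=manip.camera_model("wrist")
q,_=manip.get_image("scene")
c=cv2.resize(q[140:260,170:350],None,fx=3.55,fy=3.55,interpolation=cv2.INTER_CUBIC)[:,:,::-1]
cv2.imwrite("pics/w1.png",p[:,:,::-1]);cv2.imwrite("pics/s1.png",c)
pickle.dump((p,d,m),open("w1.pkl","wb"))
print(pix(G([(-91,35,40),(-91,-35,40),(71,35,3),(71,-35,3),(-105,0,6)],s.x),m).round())
go([[473.9,-31.4,53],[495.1,142,74.5]])
E
```

```text
[[ 315.  170.]
 [ 508.  170.]
 [ 314. -493.]
 [ 595. -492.]
 [ 389.  171.]]
at [472.1 -56.3  54.6] [ 3.14 -0.    1.45] [-0.1  0.3  0.8] 3.45 0.02547116599637586
twist 0.0004
[473.9 -31.4  53. ] [ 0.0831 -0.0041  0.0054]
[495.1 142.   74.5] [ 0.6655 -0.0034 -0.066 ]
```

View pics/w1.png

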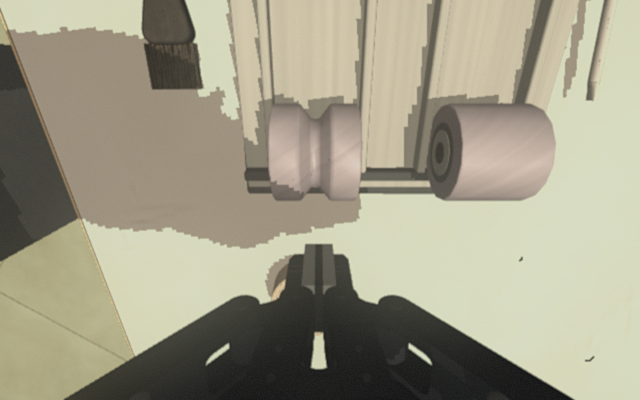

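View pics/s1.png

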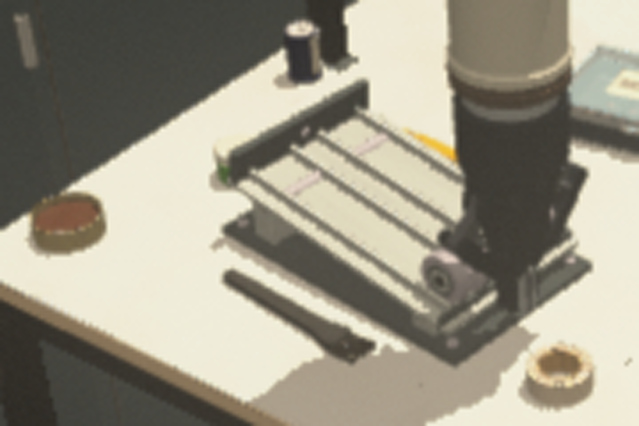

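The wrist view shows the groove centred at (316,150), in line with the fingers at (319,250). The shut tips are about 10 mm wide and would drop into the groove, so I'll open them to about 16 mm to bear on the lands and then push slowly.

Emit:
play_rows:
  moves:
    - {"dp": [0,-0.004,0.009],"twist": 0,"fingers": -0.62}
    - {"dp": [0.02,-0.004,0.009],"twist": 0,"fingers": -0.62}
    - {"dp": [0.05,-0.004,0.009],"twist": 0,"fingers": -0.62}
    - {"dp": [0.08,-0.004,0.009],"twist": 0,"fingers": -0.62}
    - {"dp": [0.1,-0.004,0.007],"twist": 0,"fingers": -0.62}
    - {"dp": [0.12,-0.004,0.0045],"twist": 0,"fingers": -0.62}
    - {"dp": [0.14,-0.004,0.002],"twist": 0,"fingers": -0.62}
    - {"dp": [0.16,-0.004,-0.0005],"twist": 0,"fingers": -0.62}
    - {"dp": [0.16,-0.004,-0.0005],"twist": 0,"fingers": -0.62}

```text
t: 4.58
ee_pos: [475.8, -8.2, 53.8]
ee_rot: [3.141, -0.0, 1.45]
force: [-0.7, 0.2, -0.4]
grip_width: 16.3
finger_force: 0.0
```

```bash
python3 - <<'E'
from go import *
from fit import G,s
from bench import manip
import cv2
p,d=manip.get_image("wrist")
cv2.imwrite("pics/w2.png",p[:,:,::-1])
go([[495.1,142,73.5]])
E
```

```text
at [475.7  -8.6  53.8] [ 3.142 -0.     1.45 ] [ 0.5  0.5 -0.1] 4.625 16.275729121724073
twist 0.0002
[495.1 142.   73.5] [ 0.5062  0.0035 -0.0658]
```

View pics/w2.png

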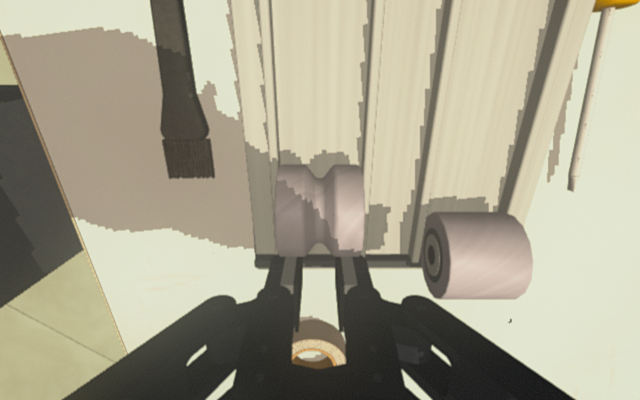

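The roller is moving straight up, both fingers on its lands (320,210); the plain roller hasn't moved. I'll carry on.

Emit:
play_rows:
  moves:
    - {"dp": [0.03,0,-0.004],"twist": 0,"fingers": -0.62}
    - {"dp": [0.065,0,-0.0085],"twist": 0,"fingers": -0.62}
    - {"dp": [0.105,0.001,-0.0135],"twist": 0,"fingers": -0.62}
    - {"dp": [0.145,0.001,-0.019],"twist": 0,"fingers": -0.62}
    - {"dp": [0.185,0.002,-0.024],"twist": 0,"fingers": -0.62}
    - {"dp": [0.225,0.002,-0.029],"twist": 0,"fingers": -0.62}
    - {"dp": [0.265,0.002,-0.0345],"twist": 0,"fingers": -0.62}
    - {"dp": [0.305,0.003,-0.0395],"twist": 0,"fingers": -0.62}
    - {"dp": [0.345,0.003,-0.045],"twist": 0,"fingers": -0.62}
    - {"dp": [0.38,0.003,-0.0495],"twist": 0,"fingers": -0.62}

```text
t: 5.88
ee_pos: [490.5, 105.0, 68.7]
ee_rot: [3.142, -0.0, 1.45]
force: [-0.0, -0.7, 0.7]
grip_width: 16.2
finger_force: 0.2
```

```bash
python3 - <<'E'
from go import *
from bench import manip
import cv2
p,d=manip.get_image("wrist")
cv2.imwrite("pics/w3.png",p[:,:,::-1])
go([[495.1,142,73.5]])
E
```

```text
at [490.8 106.7  68.9] [ 3.141e+00 -1.000e-03  1.451e+00] [1.3 1.7 1.1] 5.925 16.304962663250574
twist 0.0008
[495.1 142.   73.5] [ 0.1184  0.0003 -0.0153]
```

View pics/w3.png

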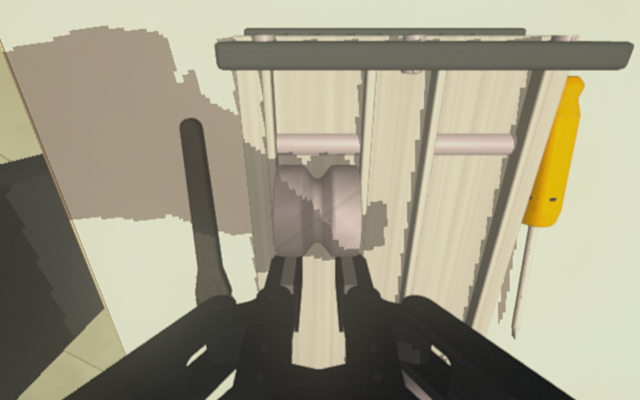

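The roller is just below the bar (bar at (318,143)). Now I'll push it over.

Emit:
play_rows:
  moves:
    - {"dp": [0.03,0,-0.004],"twist": 0,"fingers": -0.62}
    - {"dp": [0.055,0,-0.007],"twist": 0,"fingers": -0.62}
    - {"dp": [0.08,0,-0.0105],"twist": 0,"fingers": -0.62}
    - {"dp": [0.1,0,-0.013],"twist": 0,"fingers": -0.62}
    - {"dp": [0.115,0,-0.015],"twist": 0,"fingers": -0.62}
    - {"dp": [0.115,0,-0.015],"twist": 0,"fingers": -0.62}
    - {"dp": [0.115,0,-0.015],"twist": 0,"fingers": -0.62}

```text
t: 6.8
ee_pos: [494.5, 138.2, 73.0]
ee_rot: [-3.141, 0.0, 1.449]
force: [0.0, 0.3, -0.4]
grip_width: 16.4
finger_force: 0.0
```

```bash
python3 - <<'E'
from go import *
from bench import manip
import cv2
p,d=manip.get_image("wrist")
cv2.imwrite("pics/w4.png",p[:,:,::-1])
go([[495.1,142,73.5]])
E
```

```text
at [494.5 138.1  73. ] [-3.141  0.     1.449] [0.2 0.1 0.1] 6.85 16.427926232358654
twist -0.0002
[495.1 142.   73.5] [ 0.0132  0.0005 -0.0016]
```

View pics/w4.png

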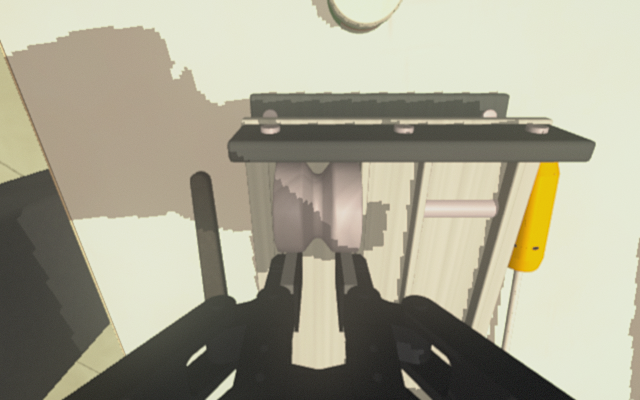

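The roller is over the bar and at or near the stop. One small extra nudge, then I'll back off downhill and rise clear.

Emit:
play_rows:
  moves:
    - {"dp": [0.006,0,-0.001],"twist": 0,"fingers": -0.62}
    - {"dp": [0.011,0,-0.0015],"twist": 0,"fingers": -0.62}
    - {"dp": [0.011,0,-0.0015],"twist": 0,"fingers": -0.62}
    - {"dp": [-0.005,0,-0.002],"twist": 0,"fingers": -0.62}
    - {"dp": [-0.03,0,-0.01],"twist": 0,"fingers": -0.62}
    - {"dp": [-0.08,0,-0.05],"twist": 0,"fingers": -0.62}
    - {"dp": [-0.1,0,-0.2],"twist": 0,"fingers": -0.62}
    - {"dp": [-0.1,0,-0.35],"twist": 0,"fingers": -0.62}
    - {"dp": [-0.1,0.3,-0.45],"twist": 0,"fingers": -0.62}
    - {"dp": [-0.1,0.3,-0.45],"twist": 0,"fingers": -0.62}

```text
t: 8.1
ee_pos: [583.4, 95.8, 211.6]
ee_rot: [3.136, -0.001, 1.448]
force: [0.1, -0.5, 0.6]
grip_width: 16.1
finger_force: 0.0
```

```bash
python3 - <<'E'
from go import *
go([[400,350,220]])
E
```

```text
at [583.4  95.8 211.6] [ 3.136e+00 -1.000e-03  1.448e+00] [ 0.1 -0.5  0.6] 8.1 16.103688080673205
twist -0.0009
[400 350 220] [ 0.7657 -0.7107 -0.0309]
```

Emit:
play_rows:
  moves:
    - {"dp": [0.13,-0.12,-0.01],"twist": 0,"fingers": -0.62}
    - {"dp": [0.26,-0.24,-0.02],"twist": 0,"fingers": -0.62}
    - {"dp": [0.39,-0.36,-0.03],"twist": 0,"fingers": -0.62}
    - {"dp": [0.52,-0.48,-0.03],"twist": 0,"fingers": -0.62}
    - {"dp": [0.65,-0.6,-0.03],"twist": 0,"fingers": -0.62}
    - {"dp": [0.76,-0.71,-0.03],"twist": 0,"fingers": -0.62}
    - {"dp": [0.76,-0.71,-0.03],"twist": 0,"fingers": -0.62}
    - {"dp": [0.76,-0.71,-0.03],"twist": 0,"fingers": -0.62}

```text
t: 9.1
ee_pos: [397.3, 348.5, 217.7]
ee_rot: [3.141, 0.0, 1.448]
force: [-0.5, -0.7, -0.2]
grip_width: 16.2
finger_force: 0.0
```

```bash
python3 - <<'E'
from h import *
from fit import s,Rg
from bench import manip
import cv2
p,d=manip.get_image("top");m=manip.camera_model("top")
cv2.imwrite("pics/t5.png",cv2.resize(p[150:260,220:390],None,fx=4.5,fy=4.5,interpolation=cv2.INTER_CUBIC)[:,:,::-1])
Q=(world(d,m).reshape(-1,3)-s.x[:3])@Rg(s.x[3])
for y0 in(35,-35):
    k=(abs(Q[:,1]-y0)<14)&(abs(Q[:,0])<103)&(Q[:,2]>30)&(Q[:,2]<45);print(y0,k.sum(),Q[k].mean(0),Q[k].max(0))
o=manip.observe();print(o["ee_pos"],o["force"],o["t"],abs(o["dq"]).max())
E
```

```text
35 145 [84.50806727 34.8076098  36.32894112] [101.07558339  48.76623836  44.68272297]
-35 145 [-86.59277566 -34.84388056  37.51471642] [-71.23859257 -21.02176841  43.43200438]
[397.71965673 348.05990092 217.54006339] [-1.1134127  -0.32361168  0.69625393] 9.15 0.010779519377797813
```

View pics/t5.png

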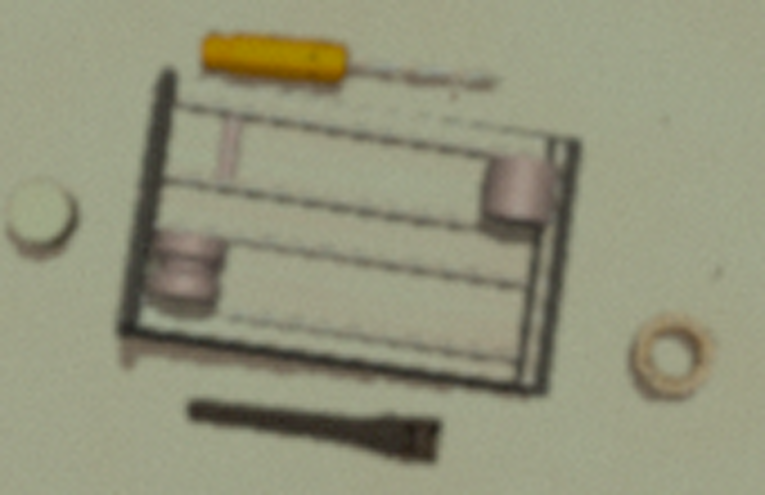

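The grooved roller sits between bar and stop (185,272), the plain one is at the foot (518,190), and nothing else has moved. The arm is clear, so I'll hand it in.

```bash
python3 -c "
from bench import manip
print(manip.sign_off())"
```

```text
the job is handed in; nothing more can be done
None
```

I pushed the grooved roller over the cross bar against the end stop, where it stayed (centre measured near x = 84 mm) after the arm withdrew; the plain roller is still at the foot, nothing else visibly moved, and I handed the job in after about 9 s of robot time (no verdict was returned).

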